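# Condiment row turned round for the guests

## Task

Four condiment pots (pepper mill, sauce bottle, lidded jar, cup) stand in a row in the clear acrylic tray; move them into the bamboo rack, one in each bay, in the reverse order, so that guests across the island will read the row as the cook reads it now: the pot leftmost in the tray goes into the rack's rightmost bay, the next into the bay beside it, and so on (left and right as the robot sees them). Set each pot down gently, upright and flat on the floor of its bay, and neither drop nor tip any of them.

Things in the scene. Friction and masses are not known exactly. Their poses are not given: they have to be found in the camera images.
- tray: clear acrylic sauce tray, fixed to the table, 86 x 326 x 14 mm, a row of four square bays 74 x 74 mm, walls 6 mm thick and 9 mm above the inner floor (inner floor 5 mm above the table). Origin: centre of its underside. Its y axis runs along the row; bay centres at y = +120, +40, -40, -120 mm, x = 0; +y is the left end as the robot sees it. Near or far from the robot, turned at most about 9 degrees.
- rack: pale bamboo condiment rack, fixed to the table, empty at the start, 86 x 326 x 19 mm, a row of four square bays 74 x 74 mm, walls 6 mm thick and 9 mm above the inner floor (inner floor 10 mm above the table). Origin: centre of its underside. Its y axis runs along the row; bay centres at y = +120, +40, -40, -120 mm, x = 0; +y is the left end as the robot sees it.
- mill: the mill: dark wooden pepper mill, 101 tall (the tallest pot), foot 48 in diameter, straight body 44 in diameter from 18 to 58 above its underside, then a waist, a rounded head and a small steel ball on top (mm). Loose, about 160 g (varies by a quarter), upright. Origin: centre of its underside, z up along its axis. At the start it stands on its cork mat.
- cruet: the cruet: closed white ceramic sauce bottle with a short slanting spout, 86 tall, straight body 54 in diameter up to 56 above its underside, narrow neck above (mm). Loose, about 240 g (varies by a quarter), upright. Origin: centre of its underside, z up along its axis. At the start it stands on its cork mat.
- jar: the jar: squat amber glass jar with a flat steel screw lid, 64 tall, body 54 and lid 55 in diameter, straight from top to bottom (mm). Loose, about 200 g (varies by a quarter), upright. Origin: centre of its underside, z up along its axis. At the start it stands on its cork mat.
- cup: the cup: plain white ceramic cup, open at the top, no handle, 56 tall, 46 in diameter (straight from 8 above its underside), wall 3.5 (mm). Loose, about 120 g (varies by a quarter), upright. Origin: centre of its underside, z up along its axis. At the start it stands on its cork mat.
- mat_mill: the square cork mat, 70 x 70 x 3 mm, fixed in the tray's bay in which the mill stands at the start, its edge showing round the mill; it stays there and so marks that pot's first bay. Origin: centre of its underside, on the tray's inner floor; axes as the tray's.
- mat_cruet: the square cork mat, 70 x 70 x 3 mm, fixed in the tray's bay in which the cruet stands at the start, its edge showing round the cruet; it stays there and so marks that pot's first bay. Origin: centre of its underside, on the tray's inner floor; axes as the tray's.
- mat_jar: the square cork mat, 70 x 70 x 3 mm, fixed in the tray's bay in which the jar stands at the start, its edge showing round the jar; it stays there and so marks that pot's first bay. Origin: centre of its underside, on the tray's inner floor; axes as the tray's.
- mat_cup: the square cork mat, 70 x 70 x 3 mm, fixed in the tray's bay in which the cup stands at the start, its edge showing round the cup; it stays there and so marks that pot's first bay. Origin: centre of its underside, on the tray's inner floor; axes as the tray's.
There are look-alikes about, which are no part of the job. Several things have the shape of the mill; the one meant has the colours described above.

How it is judged (in metres and radians):
At the end, for the whole second after the job is handed in: every pot stands in the rack's bay that mirrors its first bay in the tray (first bay +120 mm gives rack bay -120 mm, +40 gives -40, and so on), its origin within 15 mm of the bay's centre along each of the rack's axes and within 5 mm of its inner floor, tilted under 0.1 rad, at rest and released (((y of mat_mill in the frame of tray between 0.09 and 0.15 m and y of mill in the frame of rack between -0.135 and -0.105 m) or (y of mat_mill in the frame of tray between 0.01 and 0.07 m and y of mill in the frame of rack between -0.055 and -0.025 m) or (y of mat_mill in the frame of tray between -0.07 and -0.01 m and y of mill in the frame of rack between 0.025 and 0.055 m) or (y of mat_mill in the frame of tray between -0.15 and -0.09 m and y of mill in the frame of rack between 0.105 and 0.135 m)) and x of mill in the frame of rack between -0.015 and 0.015 m and z of mill in the frame of rack between 0.005 and 0.015 m and angle between each of mill, cruet, jar, cup's own z axis and vertical below 0.1 rad and linear speed of each of mill, cruet, jar, cup below 0.02 m/s and angular speed of each of mill, cruet, jar, cup below 0.2 rad/s and contact force between the fingers and mill below 0.1 N and ((y of mat_cruet in the frame of tray between 0.09 and 0.15 m and y of cruet in the frame of rack between -0.135 and -0.105 m) or (y of mat_cruet in the frame of tray between 0.01 and 0.07 m and y of cruet in the frame of rack between -0.055 and -0.025 m) or (y of mat_cruet in the frame of tray between -0.07 and -0.01 m and y of cruet in the frame of rack between 0.025 and 0.055 m) or (y of mat_cruet in the frame of tray between -0.15 and -0.09 m and y of cruet in the frame of rack between 0.105 and 0.135 m)) and x of cruet in the frame of rack between -0.015 and 0.015 m and z of cruet in the frame of rack between 0.005 and 0.015 m and contact force between the fingers and cruet below 0.1 N and ((y of mat_jar in the frame of tray between 0.09 and 0.15 m and y of jar in the frame of rack between -0.135 and -0.105 m) or (y of mat_jar in the frame of tray between 0.01 and 0.07 m and y of jar in the frame of rack between -0.055 and -0.025 m) or (y of mat_jar in the frame of tray between -0.07 and -0.01 m and y of jar in the frame of rack between 0.025 and 0.055 m) or (y of mat_jar in the frame of tray between -0.15 and -0.09 m and y of jar in the frame of rack between 0.105 and 0.135 m)) and x of jar in the frame of rack between -0.015 and 0.015 m and z of jar in the frame of rack between 0.005 and 0.015 m and contact force between the fingers and jar below 0.1 N and ((y of mat_cup in the frame of tray between 0.09 and 0.15 m and y of cup in the frame of rack between -0.135 and -0.105 m) or (y of mat_cup in the frame of tray between 0.01 and 0.07 m and y of cup in the frame of rack between -0.055 and -0.025 m) or (y of mat_cup in the frame of tray between -0.07 and -0.01 m and y of cup in the frame of rack between 0.025 and 0.055 m) or (y of mat_cup in the frame of tray between -0.15 and -0.09 m and y of cup in the frame of rack between 0.105 and 0.135 m)) and x of cup in the frame of rack between -0.015 and 0.015 m and z of cup in the frame of rack between 0.005 and 0.015 m and contact force between the fingers and cup below 0.1 N); the robot touches nothing.
It fails at once if a pot is tipped by more than 40 degrees (angle between any of mill, cruet, jar, cup's own z axis and vertical above 0.7 rad).
It fails at once if a pot is dropped (falls free of the fingers, faster than 0.6 m/s, as from 2 cm or more) ((linear speed of mill above 0.6 m/s and contact force between the fingers and mill below 0.05 N) or (linear speed of cruet above 0.6 m/s and contact force between the fingers and cruet below 0.05 N) or (linear speed of jar above 0.6 m/s and contact force between the fingers and jar below 0.05 N) or (linear speed of cup above 0.6 m/s and contact force between the fingers and cup below 0.05 N)).
It also fails if it takes over 96 s, if anything falls off the work surface, if the arm or the gripper's body presses on something with over 40 N, if the wrist force passes 120 N, or if a joint passes its speed limit or range.

## Robot

A 7-joint arm with a two-finger parallel gripper is mounted at the origin on the work surface. World frame = base frame: x ahead of the robot, y to its left, z up, the work surface at z = 0. Lengths are in mm, angles in rad, forces in N, time in s.
With the tool pointing down it reaches from about 400 to 875 mm from the base axis. Payload 4.4 kg.
Tool frame: the origin (TCP) lies on the centre line of the jaws, within the pads' length; the fingertips stand 25 mm ahead of it and the grasp point (between the pads) lies 6 mm ahead of it (ctrl.finger_overhang is the distance from the TCP to the fingertips, in mm); z points along the fingers, y is the line along which they close (so a half turn about z gives the same grasp; the last joint's range is limited). The gripper opens to 85 mm and grips with 20 to 120 N. Pads are 22 mm wide; open, the fingers measure 114 mm over their backs; the gripper's body (76 mm by 85 mm) begins 54 mm behind the grasp point. The pads swing forward as they close: fully open they stand 13 mm farther back than shut.
Start: joints at [1.271, 0.628, 0.038, 1.517, -0.027, 0.996, -0.02], TCP at [150.616, -632.323, 256.313] pointing down, gripper open.
Joint ranges: [-3.06, 3.06], [-0.37, 2.12], [-1.25, 1.32], [0.18, 2.47], [-1.1, 4.24], [0.23, 1.98], [-2.94, 2.94]. Speed limits (rad/s): [2.57, 2.57, 3.14, 3.14, 3.14, 3.14, 3.14].

## Interface

Orientations are given as [roll, pitch, yaw] about the fixed x, y, z axes, in that order (R = Rz(yaw) Ry(pitch) Rx(roll)).
In Python, from cell import ctrl gives the robot as it stands. The module is installed in compiled form; this text tells all that it offers.
- The arm moves only by the tool play_rows, never from a script. Its argument "targets" is a list of rows, each a list of 5 numbers: the closure, from 0 (fully open) to 1 (shut), then the shift along the tool's x, y, z in cm, then the turn about the tool's z in degrees. In form: [[gripper, dx, dy, dz, spin], ...]. A call has 1 to 10 rows; each row is the pose to reach, as a shift and turn from the pose commanded when the call began, along the tool's axes at that moment; what a row does not reach only later rows make up. A row lasts 1/10 s, in which the tool goes at most 50 mm and 8.59 degrees, less where a joint would pass 70% of its speed; a pose out of reach is approached as far as the arm can. A call with a gripper value outside its range is refused whole. The fingers move at their own pace and stop on an object; the grip force is fixed at half the most. Time passes only in rows, so rows that repeat a pose let the fingers close. It gives the time, the measured TCP pose, the force, the opening and the grip force at its end, in the units of the state.
- ctrl.read_state(): the state, without advancing time (a new reading comes with each control period).
- ctrl.get_image(name): name is "scene" or "top" or "wrist"; returns (picture, depth): 420x560x3 uint8, red, green, blue; 420x560 float32, mm along the optical axis (not along the pixel's ray), 0 where there is no reading.
- ctrl.calibration(name): a dict with "vfov" (degrees; the focal length in pixels is half the picture's height over the tangent of half this angle, whatever the lens; pixels are square), "cx", "cy" (the principal point, pixels), "k1" (the pictures are not rectified: a ray, as slopes to the right and down, at radius r is drawn at 1 + k1 r^2 times it, then the intrinsics apply), "extrinsics" (4x4, takes a point from camera to world coordinates); the wrist camera has in their place "mount" (4x4, takes a point from camera to tool coordinates, whose origin is the TCP and whose axes are the flange's). Camera axes: x right, y down, z forward; pixel columns grow to the right and rows downward; lengths in mm; the calibration is good to about 2 mm. A picture is of the moment at which its call begins: read the wrist's pose just before it. calibration takes no time and is no camera call.
- ctrl.finish_job(): hands the job in; it is judged then, once.
Trained networks look in the newest picture that a camera, given by its name, has taken for a name from the list of things; names that differ only in an ending like _2 or _b are one class to them, and where a whole thing is asked for, a point or a joint stands for the part that bears it (a point fixed in the world has none). Each returns a list of dicts, best first, with "confidence" (0 to 1); they miss things now and then, are a little off and sometimes report something else, mostly with a low value. They report only what shows in the picture. A call takes as long as a camera call. They do not tell look-alikes from the thing itself.
- ctrl.search_frame(camera, name): "bbox" ([left, top, right, bottom] in pixels, round what is visible of it).
- ctrl.trace(camera, name): "pixels" (420x560 bool, what is visible of it) and "bbox" ([left, top, right, bottom] in pixels, round what is visible of it).
The state is a dict: "clock": time; "qpos": joint angles; "qd": joint speeds; "tau": joint torques, N m; "eef_pos": TCP position; "tool_rot": TCP orientation; "force": force on the tool from outside, world axes, zero at the start; "torque": the same for the moment, N m; "width": finger opening in mm; "gripper_force": force on a finger pad.
Only numpy, scipy, OpenCV 4.12 (cv2) and the standard library are available. Lean on these libraries where they do the work, as an engineer would, in place of code of your own. Each camera call takes 0.05 s, during which the arm holds its last target. There are 200 camera calls.

## Working session

There is one attempt and no reset: what is moved stays moved. The work goes in short steps, Python scripts to look and compute and a tool call to move; the robot and the scene stay as the last step left them, time stands still between calls to the robot, and variables do not carry over. Pictures are saved under pics/ and viewed, at most 14 in all, crops included, and the job is handed in when it is done.

Besides the shell and the picture viewer there is one more tool, called after "Request:" as name([rows], argument=value, ...), one row to a line, values as JSON. play_rows: Moves the arm, as the interface text tells. Its arguments: {"type":"object","properties":{"targets":{"type":"array"}},"required":["targets"]}

```bash
mkdir -p pics
cat > h.py <<'E'
import numpy as np, cv2
from cell import ctrl
from scipy.spatial.transform import Rotation as R
def snap(cam,fn=None):
    st=ctrl.read_state(); im,d=ctrl.get_image(cam)
    if fn: cv2.imwrite('pics/'+fn,im[:,:,::-1])
    return st,im,d
def pose(st):
    T=np.eye(4);T[:3,:3]=R.from_euler('xyz',st['tool_rot']).as_matrix();T[:3,3]=st['eef_pos'];return T
def cloud(cam,d,st=None):
    c=ctrl.calibration(cam);f=d.shape[0]/2/np.tan(np.radians(c['vfov'])/2)
    K=np.array([[f,0,c['cx']],[0,f,c['cy']],[0,0,1.]])
    v,u=np.mgrid[:d.shape[0],:d.shape[1]]
    p=cv2.undistortPoints(np.stack([u,v],-1).reshape(-1,1,2).astype(np.float64),K,np.array([c['k1'],0,0,0.])).reshape(*d.shape,2)
    P=np.stack([p[...,0]*d,p[...,1]*d,d,np.ones_like(d)],-1)
    E=c['extrinsics'] if 'extrinsics' in c else pose(st)@c['mount']
    W=(P@np.array(E).T)[...,:3]; W[d==0]=np.nan
    return W
E
python3 - <<'E'
from h import *
print(ctrl.read_state())
for c in ['scene','top']:
    st,im,d=snap(c,c+'0.png'); W=cloud(c,d); np.save(c+'W.npy',W); 
    for n in ['tray','rack','mill','cruet','jar','cup']:
        for r in ctrl.trace(c,n)[:4]:
            m=r['pixels']; P=W[m]; P=P[~np.isnan(P[:,0])]
            print(c,n,round(r['confidence'],2),np.round(r['bbox']),np.round(np.median(P,0)) if len(P) else None, np.round(np.percentile(P[:,2],98)) if len(P) else '')
print(ctrl.calibration('wrist'))
E
```

```text
{'clock': 0.0, 'qpos': array([ 1.27121601,  0.62930549,  0.03847759,  1.51837105, -0.0270041 ,
        0.99627843, -0.01999214]), 'qd': array([-2.29345306e-05,  3.15007800e-04,  7.64687282e-05,  2.77071593e-04,
       -4.26843214e-04, -1.17558352e-04, -4.82794373e-04]), 'tau': array([ 7.02020734e-04, -5.63396001e+01,  1.22554097e+00, -1.93445402e+01,
        1.07598701e-02,  1.04087600e-02, -2.11143146e-06]), 'eef_pos': array([ 150.45520212, -631.76219031,  255.41504561]), 'tool_rot': array([-3.13974973e+00,  3.96701837e-05,  2.33757087e-01]), 'force': array([-0.34754181,  0.23213422, -0.59590548]), 'torque': array([-0.00399993, -0.00222982,  0.02311541]), 'gripper_force': 0.0, 'width': 85.23338854268245}
scene tray 0.67 [222. 147. 411. 273.] [484.  85.  14.] 17.0
scene tray 0.56 [319. 177. 354. 227.] [464. 100.  68.] 94.0
scene rack 0.58 [116. 196. 311. 349.] [653.  28.  11.] 21.0
scene mill 0.97 [360. 192. 403. 249.] [451. 173.  70.] 112.0
scene mill 0.97 [430. 218. 475. 269.] [408. 273.  62.] 104.0
scene mill 0.87 [396. 161. 436. 210.] [347. 173.  62.] 103.0
scene mill 0.85 [347. 
[... 559 characters left out ...]
2.] 105.0
top cruet 0.89 [253. 228. 287. 262.] [446.  91.  73.] 94.0
top cruet 0.46 [203. 216. 377. 275.] [452.  53.  13.] 17.0
top jar 0.97 [302. 222. 332. 256.] [455.  11.  72.] 75.0
top cup 0.96 [344. 218. 371. 248.] [467. -73.  27.] 66.0
{'vfov': 60.67929912911677, 'cx': 279.4967907243557, 'cy': 205.43298196005324, 'k1': -0.012653378482903611, 'mount': array([[ 2.59818184e-04, -9.50191707e-01, -3.11665930e-01,
         8.03004721e+01],
       [ 9.99999902e-01,  1.34878140e-04,  4.22433304e-04,
         3.73077369e-01],
       [-3.59355701e-04, -3.11666009e-01,  9.50191649e-01,
        -1.18227742e+02],
       [ 0.00000000e+00,  0.00000000e+00,  0.00000000e+00,
         1.00000000e+00]])}
```

View pics/scene0.png

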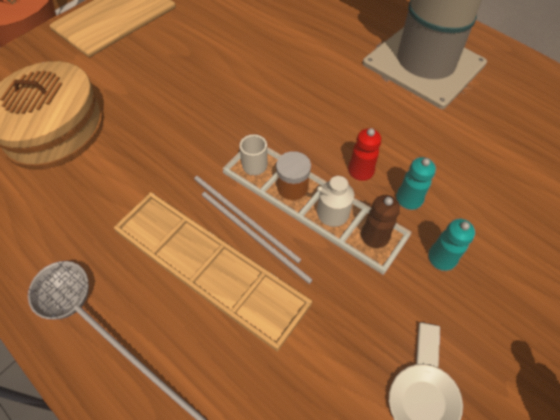

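View pics/top0.png

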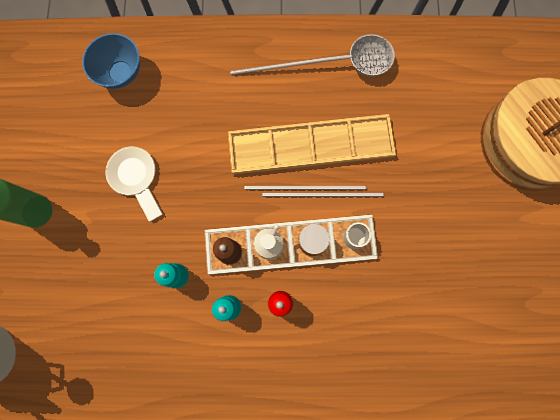

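The scene has four mill shapes. In the top picture they are the dark wooden one in the tray (226,249), teal (171,275), teal (226,308) and red (280,303); the dark one is the mill. From left to right the tray holds mill, cruet, jar, cup. Two loose rods lie between tray and rack. Next I fit the tray and rack poses and check a crop.

```bash
cat > fit.py <<'E'
from h import *
from scipy.optimize import minimize
def rect(P):
    r=cv2.minAreaRect(P[:,:2].astype(np.float32)); return np.round(r[0],1),np.round(r[1],1),round(r[2],1)
def fitpose(W,m,zt):
    P=W[m]; P=P[~np.isnan(P[:,0])]; return P
E
python3 - <<'E'
from h import *; from fit import rect
for c in ['top','scene']:
    W=np.load(c+'W.npy')
    for n,zr in [('tray',(10,18)),('rack',(15,24))]:
        st,im,d=snap(c); r=ctrl.trace(c,n)[0]
        m=cv2.dilate(r['pixels'].astype(np.uint8),np.ones((5,5)))>0
        P=W[m]; P=P[(P[:,2]>zr[0])&(P[:,2]<zr[1])]
        print(c,n,len(P),rect(P))
    # pot tops
    for n,lo in [('mill',95),('cruet',70),('jar',66),('cup',55)]:
        for r in ctrl.trace(c,n):
            P=W[r['pixels']];P=P[P[:,2]>lo]
            if len(P)>5 and P[:,0].mean()>400 and r['confidence']>.4: print(c,n,P.mean(0).round(1),(P.min(0)/2+P.max(0)/2).round(1))
im=cv2.imread('pics/top0.png')[210:330,145:385]
cv2.imwrite('pics/crop1.png',cv2.resize(im,None,fx=3,fy=3,interpolation=cv2.INTER_CUBIC))
E
```

```text
top tray 1846 (array([452.7,  52.9]), array([ 86.6, 325.1]), 5.2)
top rack 64 (array([465.3, -77.8]), array([40.7, 56.6]), 13.0)
top mill [436.8 168.6 102. ] [437.3 169.4 105.7]
top cruet [449.7  91.3  82.3] [451.6  92.2  83. ]
top jar [455.3   9.7  72.1] [455.6   9.5  71.7]
top cup [464.1 -70.4  62.4] [463.8 -70.5  61. ]
scene tray 1945 (array([453.2,  51.6]), array([ 88.4, 327.2]), 5.0)
scene rack 2879 (array([653.2,   8.5]), array([ 87.1, 327.8]), 6.3)
scene mill [442.9 170.2 102.6] [440.7 169.3 106. ]
scene cruet [456.6  94.4  83. ] [455.4  92.4  82.7]
scene jar [458.6  11.   72.6] [456.9   9.5  71. ]
scene cup [465.7 -71.2  61.9] [465.2 -72.   61.1]
```

View pics/crop1.png

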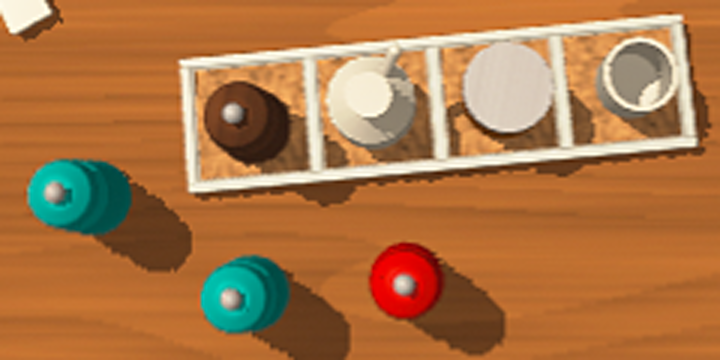

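The crop confirms it: the dark wooden mill with the steel ball (crop 235,115) stands at the left end of the tray, then cruet, jar and cup, all on cork. The tray is turned about +5°. I move above the tray for a closer look.

Request:
play_rows([
  [0,29.6,-16.8,-4.5,-82],
  [0,29.6,-16.8,-4.5,-82],
  [0,29.6,-16.8,-4.5,-82],
  [0,29.6,-16.8,-4.5,-82],
  [0,29.6,-16.8,-4.5,-82],
  [0,29.6,-16.8,-4.5,-82],
  [0,29.6,-16.8,-4.5,-82],
  [0,45.4,-59.3,-8,-82],
  [0,45.4,-59.3,-8,-82],
  [0,45.4,-59.3,-8,-82],
])

```text
clock: 2.5
eef_pos: [418.0, -249.9, 313.1]
tool_rot: [3.141, 0.0, 1.67]
force: [-0.0, 0.2, 0.4]
width: 85.2
gripper_force: 0.0
```

```bash
cat > go.py <<'E'
import sys
from h import *
# usage: go.py x y z yaw_deg  -> row shift from the measured pose
def go(x,y,z,yaw):
    st=ctrl.read_state();T=pose(st);d=T[:3,:3].T@(np.array([x,y,z])-T[:3,3])/10
    cur=np.degrees(st['tool_rot'][2]); s=-((yaw-cur+180)%360-180)
    return d.round(2),round(s,1)
if __name__=='__main__':
    st=ctrl.read_state();print(round(st['clock'],2),st['eef_pos'].round(1),np.degrees(st['tool_rot']).round(1),st['qpos'].round(2),st['force'].round(1),st['width'].round(1))
    a=list(map(float,sys.argv[1:]))
    for i in range(0,len(a),4): print(a[i:i+4],*go(*a[i:i+4]))
E
python3 go.py 455 20 300 95
python3 - <<'E'
from h import *; from fit import rect
W=np.load('topW.npy'); m=(W[...,0]>580)&(W[...,0]<720)&(abs(W[...,1])<220)&(W[...,2]>15)&(W[...,2]<24)
m=cv2.morphologyEx(m.astype(np.uint8),cv2.MORPH_OPEN,np.ones((2,2)))>0
print(m.sum(),rect(W[m]))
E
```

```text
1595 (array([651.9,   6.3]), array([ 85.3, 329.8]), 6.6)Traceback (most recent call last):
  File "go.py", line 9, in <module>
    st=ctrl.read_state();print(round(st['clock'],2),st['eef_pos'].round(1),np.degrees(st['tool_rot']).round(1),st['qpos'].round(2),st['force'].round(1),st['width'].round(1))
                                                                                                                                                        ^^^^^^^^^^^^^^^^^
AttributeError: 'float' object has no attribute 'round'
```

Request:
play_rows([
  [0,26.6,15.9,-2,0],
  [0,26.6,15.9,-2,0],
  [0,26.6,15.9,-2,0],
  [0,26.6,15.9,-2,0],
  [0,26.6,15.9,-2,0],
  [0,26.6,15.9,-2,0],
  [0,26.6,15.9,-2,0],
  [0,26.6,15.9,-2,0],
  [0,26.6,15.9,-2,0],
  [0,26.6,15.9,-2,0],
])

```text
clock: 3.5
eef_pos: [550.6, 25.3, 332.6]
tool_rot: [-3.141, 0.002, 1.662]
force: [0.5, -0.4, -0.0]
width: 85.2
gripper_force: 0.0
```

```bash
sed -i "s/st\['width'\].round(1)/round(float(st['width']),1)/" go.py
python3 - <<'E'
from h import *; from fit import rect
st,im,d=snap('wrist','w1.png'); W=cloud('wrist',d,st); np.save('w1.npy',W)
print(st['eef_pos'].round(1),st['qpos'].round(2))
def R2(n,xr,zr):
    m=(W[...,0]>xr[0])&(W[...,0]<xr[1])&(W[...,1]>-180)&(W[...,1]<245)&(W[...,2]>zr[0])&(W[...,2]<zr[1])
    m=cv2.morphologyEx(m.astype(np.uint8),cv2.MORPH_OPEN,np.ones((2,2)))>0
    k,l,s,_=cv2.connectedComponentsWithStats(m.astype(np.uint8),connectivity=8); i=1+s[1:,4].argmax()
    print(n,s[i,4],rect(W[l==i]), np.median(W[l==i][:,2]))
R2('tray',(380,540),(9,19)); R2('rack',(580,730),(14,24))
for n,lo in [('mill',98),('cruet',86),('jar',66),('cup',58)]:
    for r in ctrl.trace('wrist',n):
        P=W[r['pixels']];P=P[P[:,2]>lo]
        if len(P)>5: print(n,round(r['confidence'],2),P.mean(0).round(1),(P.min(0)/2+P.max(0)/2).round(1),(P.max(0)-P.min(0)).round(1))
E
```

```text
[550.6  25.3 332.6] [ 0.22  0.44 -0.47  1.68  0.22  1.08 -0.23]
tray 3087 (array([455.3,  34.4]), array([ 85. , 309.4]), 5.0) nan
rack 4549 (array([6.51e+02, 4.00e-01]), array([107.1, 339.6]), 6.6) nan
mill 0.73 [440.  159.9 102.3] [438.5 159.4 106.7] [36.2 20.4 17.3]
mill 0.65 [342.8  70.5 104.1] [342.   72.  103.5] [11.1 13.4 11. ]
jar 0.76 [457.3   9.3  72.6] [457.3   8.3  70.7] [54.2 54.3  9.4]
cup 0.87 [466.7 -71.6  63.2] [466.4 -72.2  62.4] [43.2 44.3  8.6]
```

View pics/w1.png

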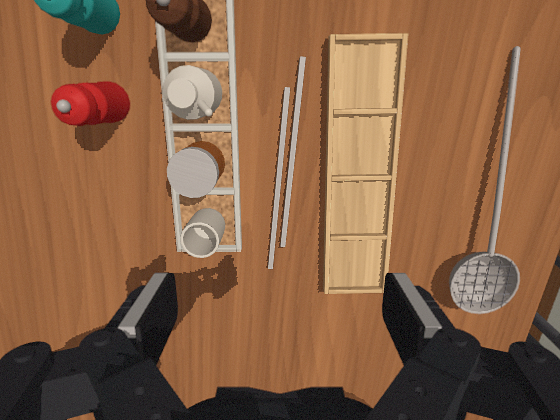

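The picture shows the cup (202,238), jar (193,172), cruet (190,92) and mill (180,15) in the tray, the empty rack at about x 330–405, and the rods at about x 270–300. I take the cup first.

```bash
python3 go.py 466 -71.5 150 95 466 -71.5 48 95
```

```text
3.75 [551.   26.8 332.9] [180.    0.   95.3] [ 0.22  0.44 -0.47  1.68  0.22  1.08 -0.23] [ 0.2 -0.5  0.1] 85.3
[466.0, -71.5, 150.0, 95.0] [-9.   -9.37 18.3 ] 0.3
[466.0, -71.5, 48.0, 95.0] [-9.   -9.37 28.5 ] 0.3
```

Request:
play_rows([
  [0,-9,-9.4,18.3,0],
  [0,-9,-9.4,18.3,0],
  [0,-9,-9.4,18.3,0],
  [0,-9,-9.4,18.3,0],
  [0,-9,-9.4,18.3,0],
  [0,-9,-9.4,18.3,0],
  [0,-9,-9.4,18.3,0],
])

```text
clock: 4.45
eef_pos: [467.2, -70.2, 150.5]
tool_rot: [3.14, -0.0, 1.665]
force: [1.2, -0.4, 0.9]
width: 85.5
gripper_force: 0.0
```

```bash
python3 - <<'E'
from h import *
st,im,d=snap('wrist','w2.png'); W=cloud('wrist',d,st)
for n,lo in [('cup',55)]:
    for r in ctrl.trace('wrist',n):
        P=W[r['pixels']];P=P[P[:,2]>lo]
        if len(P)>5: print(n,round(r['confidence'],2),P.mean(0).round(1),(P.min(0)/2+P.max(0)/2).round(1),(P.max(0)-P.min(0)).round(1))
E
python3 go.py 466 -71.5 48 95
```

```text
cup 0.62 [465.6 -72.4  62.6] [465.5 -72.9  60.8] [45.2 46.2 11.5]
4.55 [468.3 -69.5 151.3] [179.8  -0.   95.5] [ 0.34  0.57 -0.36  2.1   0.38  0.53 -0.21] [ 0.3 -0.6  0.7] 85.1
[466.0, -71.5, 48.0, 95.0] [-0.17 -0.29 10.33] 0.5
```

View pics/w2.png

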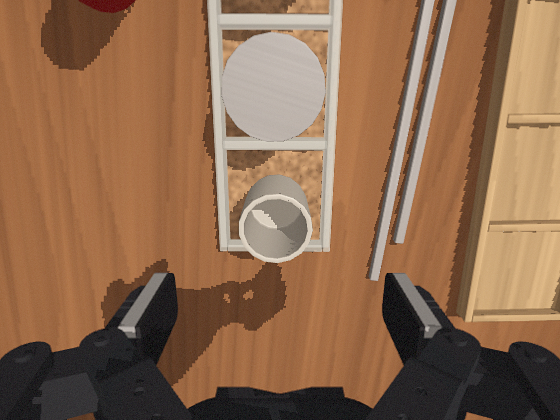

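The cup (275,228) is centred between the jaws and clear of them. I descend and grip.

Request:
play_rows([
  [0,-0.25,-0.3,3,0],
  [0,-0.25,-0.3,6,0],
  [0,-0.25,-0.3,8.5,0],
  [0,-0.25,-0.3,10.2,0],
  [0,-0.25,-0.3,10.2,0],
  [1,-0.25,-0.3,10.2,0],
  [1,-0.25,-0.3,10.2,0],
  [1,-0.25,-0.3,10.2,0],
  [1,-0.25,-0.3,10.2,0],
  [1,-0.25,-0.3,10.2,0],
])

```text
clock: 5.55
eef_pos: [464.5, -73.3, 49.4]
tool_rot: [3.138, 0.0, 1.665]
force: [-0.1, -0.1, 7.1]
width: 45.4
gripper_force: 60.0
```

Request:
play_rows([
  [1,0,0,0,0],
  [1,0,0,0,0],
  [1,0,0,0,0],
])

```text
clock: 5.85
eef_pos: [464.5, -73.3, 49.4]
tool_rot: [3.138, 0.0, 1.665]
force: [-0.1, 0.3, 7.0]
width: 45.3
gripper_force: 60.0
```

```bash
python3 go.py 466 -72 130 95 639.1 126.6 150 96.4 639.1 126.6 52 96.4
```

```text
5.85 [464.5 -73.3  49.4] [179.8   0.   95.4] [ 0.23  0.75 -0.2   2.16  0.52  0.27 -0.32] [-0.1  0.3  7. ] 45.3
[466.0, -72.0, 130.0, 95.0] [ 0.11  0.19 -8.06] 0.4
[639.1, 126.6, 150.0, 96.4] [ 18.25  19.29 -10.01] -1.0
[639.1, 126.6, 52.0, 96.4] [18.26 19.26 -0.21] -1.0
```

Request:
play_rows([
  [1,0,0,-1,0],
  [1,0,0,-3,0],
  [1,0,0,-6,0],
  [1,0,0,-9,0],
  [1,2,2.1,-10,0],
  [1,5,5.3,-10,-0.5],
  [1,8,8.5,-10,-1],
  [1,11,11.7,-10,-1],
  [1,14,14.8,-10,-1],
  [1,16.5,17.5,-10,-1],
])

```text
clock: 6.85
eef_pos: [622.9, 109.5, 149.1]
tool_rot: [3.141, -0.001, 1.683]
force: [-0.4, 0.3, -1.9]
width: 45.4
gripper_force: 61.6
```

```bash
python3 go.py 639.1 126.6 150 96.4 639.1 126.6 52 96.4
```

```text
6.85 [622.9 109.5 149.1] [ 1.799e+02 -1.000e-01  9.640e+01] [ 0.    0.75 -0.37  1.66  0.35  0.8  -0.41] [-0.4  0.3 -1.9] 45.4
[639.1, 126.6, 150.0, 96.4] [ 1.51  1.8  -0.09] 0.0
[639.1, 126.6, 52.0, 96.4] [1.5  1.79 9.71] 0.0
```

Request:
play_rows([
  [1,1,1.2,1,0],
  [1,1.5,1.8,3,0],
  [1,1.5,1.8,5,0],
  [1,1.5,1.8,5,0],
  [1,1.5,1.8,5,0],
])

```text
clock: 7.35
eef_pos: [637.9, 123.9, 98.5]
tool_rot: [-3.141, 0.0, 1.682]
force: [1.0, 0.4, -1.2]
width: 45.5
gripper_force: 61.6
```

```bash
python3 - <<'E'
from h import *
from fit import rect
st,im,d=snap('wrist','w3.png'); W=cloud('wrist',d,st); np.save('w3.npy',W)
# rack frame estimate check: wall-top points in frame of estimated rack
t=np.radians(6.4);X=np.array([np.cos(t),np.sin(t)]);Y=np.array([-np.sin(t),np.cos(t)])
P=W.reshape(-1,3);P=P[(P[:,2]>16.5)&(P[:,2]<23)];q=P[:,:2]-[652.5,7.3];x=q@X;y=q@Y
k=(abs(x)<60)&(abs(y)<180);x=x[k];y=y[k]
hy,e=np.histogram(y[abs(x)<30],np.arange(-180,181,3)); print([(int(a),int(b)) for a,b in zip(e,hy) if b>15])
hx,e=np.histogram(x,np.arange(-60,61,2)); print([(int(a),int(b)) for a,b in zip(e,hx) if b>15])
for s in (-1,1):
    k=(x*s>34)&(x*s<50); print(np.polyfit(y[k],x[k],1))
E
python3 go.py 639.1 126.6 52 96.4
```

```text
[(-3, 103), (0, 285), (3, 219), (156, 230), (159, 577), (162, 426)]
[(-42, 348), (-40, 443), (-38, 460), (-36, 221), (-34, 54), (-32, 63), (-30, 59), (-28, 58), (-26, 64), (-24, 61), (-22, 63), (-20, 65), (-18, 61), (-16, 64), (-14, 50), (-12, 63), (-10, 63), (-8, 51), (-6, 62), (-4, 49), (-2, 59), (0, 62), (2, 47), (4, 66), (6, 63), (8, 62), (10, 72), (12, 64), (14, 68), (16, 65), (18, 65), (20, 64), (22, 57), (24, 70), (26, 63), (28, 60), (30, 67), (32, 62), (34, 60), (36, 59), (38, 519), (40, 470), (42, 433), (44, 55)]
[ 3.27631871e-03 -3.86289274e+01]
[3.14934835e-03 4.02842853e+01]
7.4 [638.6 124.   99.2] [179.9  -0.   96.4] [-0.03  0.84 -0.34  1.63  0.38  0.74 -0.45] [-0.1 -0.5 -1.5] 44.9
[639.1, 126.6, 52.0, 96.4] [0.25 0.08 4.72] -0.0
```

View pics/w3.png

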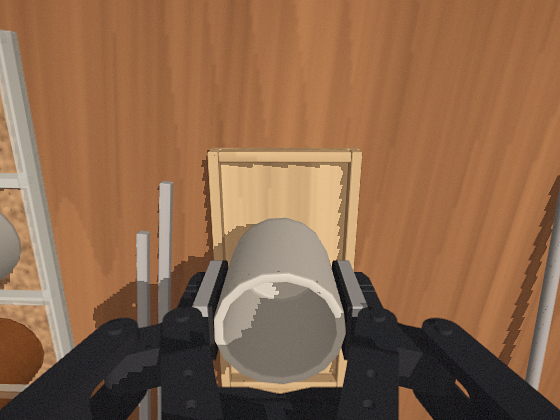

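The cup (280,320) is held upright over the end bay. The rack walls put its centre at (653.2, 8.7). I lower it.

Request:
play_rows([
  [1,0.35,0.15,1.5,0],
  [1,0.35,0.15,3,0],
  [1,0.35,0.15,3.8,0],
  [1,0.35,0.15,4.2,0],
  [1,0.35,0.15,4.4,0],
  [1,0.35,0.15,4.5,0],
  [1,0.35,0.15,4.6,0],
  [1,0.35,0.15,4.6,0],
])

```text
clock: 8.2
eef_pos: [639.5, 128.0, 52.1]
tool_rot: [3.141, -0.0, 1.682]
force: [-0.0, -0.1, -1.3]
width: 45.0
gripper_force: 61.7
```

Request:
play_rows([
  [1,0,0,0.1,0],
  [1,0,0,0.1,0],
])

```text
clock: 8.4
eef_pos: [639.7, 128.0, 51.5]
tool_rot: [3.141, -0.0, 1.682]
force: [-0.2, 0.1, 2.8]
width: 45.2
gripper_force: 61.8
```

Contact is felt at the expected height, so I release and rise.

Request:
play_rows([
  [0.4,0,0,0,0],
  [0,0,0,0,0],
  [0,0,0,0,0],
  [0,0,0,0,0],
  [0,0,0,0,0],
  [0,0,0,-2,0],
  [0,0,0,-5,0],
  [0,0,0,-9,0],
  [0,0,0,-12,0],
  [0,0,0,-12,0],
])

```text
clock: 9.4
eef_pos: [642.2, 129.1, 175.9]
tool_rot: [3.133, -0.001, 1.682]
force: [0.3, 0.3, -0.3]
width: 85.6
gripper_force: 0.0
```

```bash
python3 go.py 457 9 160 95 457 9 48 95
```

```text
9.4 [642.2 129.1 175.9] [ 1.795e+02 -1.000e-01  9.640e+01] [-0.02  0.74 -0.38  1.58  0.34  0.87 -0.42] [ 0.3  0.3 -0.3] 85.6
[457.0, 9.0, 160.0, 95.0] [ -9.88 -19.76   1.4 ] 1.4
[457.0, 9.0, 48.0, 95.0] [ -9.89 -19.86  12.6 ] 1.4
```

Request:
play_rows([
  [0,-9.9,-19.8,1.4,1.4],
  [0,-9.9,-19.8,1.4,1.4],
  [0,-9.9,-19.8,1.4,1.4],
  [0,-9.9,-19.8,1.4,1.4],
  [0,-9.9,-19.8,1.4,1.4],
  [0,-9.9,-19.8,1.4,1.4],
  [0,-9.9,-19.8,1.4,1.4],
  [0,-9.9,-19.8,1.4,1.4],
])

```text
clock: 10.2
eef_pos: [455.0, 8.4, 156.9]
tool_rot: [3.14, -0.001, 1.659]
force: [-0.3, 0.6, 0.2]
width: 85.4
gripper_force: 0.0
```

```bash
python3 - <<'E'
from h import *
st,im,d=snap('wrist','w4.png'); W=cloud('wrist',d,st)
for n,lo in [('jar',66)]:
    for r in ctrl.trace('wrist',n):
        P=W[r['pixels']];P=P[P[:,2]>lo]
        if len(P)>5: print(n,round(r['confidence'],2),P.mean(0).round(1),(P.min(0)/2+P.max(0)/2).round(1),(P.max(0)-P.min(0)).round(1))
E
python3 go.py 457 9 48 95
```

```text
jar 0.79 [456.7  10.   72.6] [457.    8.4  70.3] [54.2 54.5  8.6]
10.3 [454.7   8.4 156.8] [179.9  -0.   95.1] [ 0.18  0.54 -0.37  2.14  0.38  0.52 -0.38] [-0.  -0.1 -0.4] 85.1
[457.0, 9.0, 48.0, 95.0] [ 0.03  0.22 10.88] 0.1
```

Request:
play_rows([
  [0,0.05,0.22,3,0],
  [0,0.05,0.22,6,0],
  [0,0.05,0.22,9,0],
  [0,0.05,0.22,10.8,0],
  [0,0.05,0.22,10.8,0],
  [1,0.05,0.22,10.8,0],
  [1,0.05,0.22,10.8,0],
  [1,0.05,0.22,10.8,0],
  [1,0.05,0.22,10.8,0],
  [1,0.05,0.22,10.8,0],
])

```text
clock: 11.3
eef_pos: [456.5, 8.4, 50.0]
tool_rot: [3.139, -0.0, 1.658]
force: [-0.5, 0.3, 7.5]
width: 53.2
gripper_force: 63.0
```

Request:
play_rows([
  [1,0,0,0,0],
  [1,0,0,0,0],
])

```text
clock: 11.5
eef_pos: [456.5, 8.4, 50.0]
tool_rot: [3.139, -0.0, 1.658]
force: [-0.7, 0.8, 7.1]
width: 53.5
gripper_force: 63.0
```

```bash
python3 go.py 648.7 48.5 150 96.4
```

```text
11.5 [456.5   8.4  50. ] [179.9  -0.   95. ] [ 0.05  0.74 -0.19  2.19  0.55  0.25 -0.53] [-0.7  0.8  7.1] 53.5
[648.7, 48.5, 150.0, 96.4] [ 2.32 19.52 -9.95] -1.4
```

Request:
play_rows([
  [1,0,0,-1,0],
  [1,0,0,-3,0],
  [1,0,0,-6,0],
  [1,0,0,-9,0],
  [1,0.3,2.5,-10,0],
  [1,0.7,6,-10,-1],
  [1,1.2,10,-10,-1.4],
  [1,1.7,14,-10,-1.4],
  [1,2.1,17.5,-10,-1.4],
  [1,2.3,19.5,-9,-1.4],
])

```text
clock: 12.5
eef_pos: [651.5, 48.8, 140.9]
tool_rot: [3.136, -0.001, 1.682]
force: [0.6, -0.4, -2.4]
width: 53.6
gripper_force: 63.4
```

Request:
play_rows([
  [1,0,0,2,0],
  [1,0,0,4,0],
  [1,0,0,4,0],
  [1,0,0,4,0],
])

```text
clock: 12.9
eef_pos: [647.7, 47.8, 99.4]
tool_rot: [-3.141, -0.0, 1.682]
force: [0.4, -0.5, -2.6]
width: 53.2
gripper_force: 63.6
```

```bash
python3 go.py 648.7 48.5 52 96.4
```

```text
12.9 [647.7  47.8  99.4] [-180.    -0.    96.4] [ 0.11  0.84 -0.38  1.63  0.42  0.75 -0.36] [ 0.4 -0.5 -2.6] 53.2
[648.7, 48.5, 52.0, 96.4] [0.06 0.11 4.74] -0.0
```

Request:
play_rows([
  [1,0.05,0.1,1.5,0],
  [1,0.05,0.1,3,0],
  [1,0.05,0.1,3.8,0],
  [1,0.05,0.1,4.2,0],
  [1,0.05,0.1,4.4,0],
  [1,0.05,0.1,4.5,0],
  [1,0.05,0.1,4.6,0],
  [1,0.05,0.1,4.6,0],
])

```text
clock: 13.7
eef_pos: [649.1, 48.8, 53.2]
tool_rot: [3.141, 0.0, 1.682]
force: [0.2, 0.7, -1.6]
width: 53.3
gripper_force: 63.6
```

Request:
play_rows([
  [1,0,0,0.1,0],
  [1,0,0,0.1,0],
])

```text
clock: 13.9
eef_pos: [649.2, 48.7, 52.2]
tool_rot: [3.141, -0.0, 1.682]
force: [0.2, 0.2, -0.4]
width: 53.7
gripper_force: 63.6
```

Request:
play_rows([
  [1,0,0,0.05,0],
  [1,0,0,0.05,0],
])

```text
clock: 14.1
eef_pos: [649.2, 48.8, 52.1]
tool_rot: [3.141, 0.0, 1.682]
force: [-2.1, -0.2, 5.0]
width: 53.2
gripper_force: 63.9
```

The jar is on the floor; I release.

Request:
play_rows([
  [0.4,0,0,0,0],
  [0,0,0,0,0],
  [0,0,0,0,0],
  [0,0,0,0,0],
  [0,0,0,0,0],
  [0,0,0,-2,0],
  [0,0,0,-5,0],
  [0,0,0,-9,0],
  [0,0,0,-12,0],
  [0,0,0,-12,0],
])

```text
clock: 15.1
eef_pos: [651.9, 49.5, 176.2]
tool_rot: [3.133, -0.0, 1.682]
force: [0.2, 0.6, -0.9]
width: 85.3
gripper_force: 0.0
```

```bash
python3 go.py 452 92 190 95
```

```text
15.1 [651.9  49.5 176.2] [179.5  -0.   96.4] [ 0.13  0.75 -0.43  1.58  0.38  0.88 -0.32] [ 0.2  0.6 -0.9] 85.3
[452.0, 92.0, 190.0, 95.0] [  6.44 -19.38  -1.55] 1.4
```

Request:
play_rows([
  [0,6.4,-19.4,-1.5,1.4],
  [0,6.4,-19.4,-1.5,1.4],
  [0,6.4,-19.4,-1.5,1.4],
  [0,6.4,-19.4,-1.5,1.4],
  [0,6.4,-19.4,-1.5,1.4],
  [0,6.4,-19.4,-1.5,1.4],
  [0,6.4,-19.4,-1.5,1.4],
  [0,6.4,-19.4,-1.5,1.4],
])

```text
clock: 15.9
eef_pos: [450.6, 90.5, 186.1]
tool_rot: [3.141, -0.0, 1.657]
force: [0.6, -0.1, -0.7]
width: 85.6
gripper_force: 0.0
```

```bash
python3 - <<'E'
from h import *
st,im,d=snap('wrist','w5.png'); W=cloud('wrist',d,st)
for n in ['cruet','mill']:
    for r in ctrl.trace('wrist',n):
        if r['confidence']<.4: continue
        A=W[r['pixels']]
        for lo,hi in [(54,70),(70,80),(80,90),(90,115)]:
            P=A[(A[:,2]>lo)&(A[:,2]<hi)]
            if len(P)>5: print(n,lo,round(r['confidence'],2),P.mean(0).round(1),P.min(0).round(0),P.max(0).round(0))
E
python3 go.py 452 92 54 95
```

```text
cruet 54 0.96 [449.1 101.5  66.2] [424.  65.  54.] [477. 118.  70.]
cruet 70 0.96 [449.5  99.6  74.1] [428.  73.  70.] [472. 114.  80.]
cruet 80 0.96 [461.3  89.6  84. ] [438.  74.  80.] [478. 104.  90.]
cruet 90 0.96 [452.5  90.2  92.7] [437.  73.  90.] [479. 105.  96.]
mill 54 0.7 [348.  169.4  61.3] [332. 147.  54.] [355. 190.  68.]
mill 70 0.7 [349.8 171.   79.2] [340. 150.  75.] [354. 188.  80.]
mill 80 0.7 [347.2 168.6  85.7] [316. 149.  80.] [354. 188.  90.]
mill 90 0.7 [335.9 168.9  95. ] [315. 150.  90.] [353. 187. 108.]
mill 54 0.61 [351.6  80.3  61.7] [326.  53.  54.] [363.  92.  69.]
mill 70 0.61 [353.9  82.3  79.1] [339.  62.  77.] [362.  91.  80.]
mill 80 0.61 [351.4  80.8  85.4] [325.  52.  80.] [362.  91.  90.]
mill 90 0.61 [343.6  72.9  95. ] [323.  52.  90.] [360.  89. 108.]
mill 80 0.56 [441.8 173.1  89.2] [419. 148.  88.] [459. 188.  90.]
mill 90 0.56 [438.5 168.6 102. ] [419. 148.  90.] [458. 188. 115.]
16.05 [449.8  90.5 186. ] [180.   -0.   94.9] [ 0.05  0.5  -0.43  2.1   0.36  0.61 -0.55] [-0.   1.2 -0.1] 85.7
[452.0, 92.0, 54.0, 95.0] [ 0.12  0.23 13.2 ] -0.1
```

View pics/w5.png

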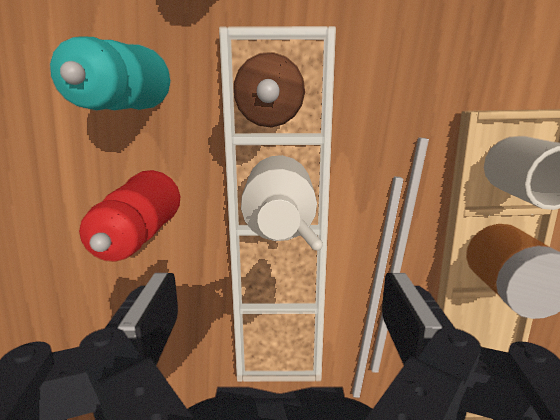

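The picture shows the cruet (280,205) with its spout toward lower right (318,245), the mill (268,90), and the cup and jar standing in the rack. The mill's head is close to the cruet, so I take the mill first. That leaves room to turn the jaws away from the spout.

```bash
python3 go.py 438.5 168.6 180 95 438.5 168.6 69 95
```

```text
16.05 [449.8  90.5 186. ] [180.   -0.   94.9] [ 0.05  0.5  -0.43  2.1   0.36  0.61 -0.55] [-0.   1.2 -0.1] 85.7
[438.5, 168.6, 180.0, 95.0] [ 7.88 -0.46  0.61] -0.1
[438.5, 168.6, 69.0, 95.0] [ 7.87 -0.46 11.71] -0.1
```

Request:
play_rows([
  [0,4,-0.2,0,0],
  [0,7.9,-0.45,0.5,0],
  [0,7.9,-0.45,0.5,0],
  [0,7.9,-0.45,2.5,0],
  [0,7.9,-0.45,4.5,0],
  [0,7.9,-0.45,4.5,0],
  [0,7.9,-0.45,4.5,0],
])

```text
clock: 16.75
eef_pos: [437.7, 168.7, 141.3]
tool_rot: [-3.141, 0.0, 1.658]
force: [-1.0, -0.2, -0.2]
width: 85.1
gripper_force: 0.0
```

```bash
python3 go.py 438.5 168.6 69 95
```

```text
16.75 [437.7 168.7 141.3] [-180.    0.   95.] [-0.17  0.59 -0.37  2.11  0.41  0.51 -0.76] [-1.  -0.2 -0.2] 85.1
[438.5, 168.6, 69.0, 95.0] [-0.01  0.08  7.23] -0.0
```

Request:
play_rows([
  [0,0,0.1,2.5,0],
  [0,0,0.1,5,0],
  [0,0,0.1,6.5,0],
  [0,0,0.1,7.1,0],
  [0,0,0.1,7.1,0],
  [1,0,0.1,7.1,0],
  [1,0,0.1,7.1,0],
  [1,0,0.1,7.1,0],
  [1,0,0.1,7.1,0],
  [1,0,0.1,7.1,0],
])

```text
clock: 17.75
eef_pos: [438.8, 169.2, 71.5]
tool_rot: [3.14, -0.0, 1.658]
force: [-3.3, -0.7, 8.6]
width: 41.9
gripper_force: 59.5
```

Request:
play_rows([
  [1,0,0,0,0],
  [1,0,0,0,0],
])

```text
clock: 17.95
eef_pos: [438.8, 169.2, 71.5]
tool_rot: [3.14, -0.0, 1.658]
force: [-2.0, -1.8, 8.7]
width: 41.9
gripper_force: 59.5
```

```bash
python3 go.py 438.5 168.6 200 95 560 20 200 96.4 666.6 -110.6 190 96.4 666.6 -110.6 72 96.4
```

```text
17.95 [438.8 169.2  71.5] [179.9  -0.   95. ] [-0.26  0.71 -0.25  2.15  0.51  0.34 -0.85] [-2.  -1.8  8.7] 41.9
[438.5, 168.6, 200.0, 95.0] [ -0.06  -0.02 -12.85] 0.0
[560.0, 20.0, 200.0, 96.4] [-15.92  10.79 -12.84] -1.4
[666.6, -110.6, 190.0, 96.4] [-29.86  20.27 -11.83] -1.4
[666.6, -110.6, 72.0, 96.4] [-29.86  20.26  -0.03] -1.4
```

Request:
play_rows([
  [1,0,0,-0.5,0],
  [1,0,0,-1,0],
  [1,0,0,-1.5,0],
  [1,0,0,-1.5,0],
])

```text
clock: 18.35
eef_pos: [439.1, 169.2, 86.0]
tool_rot: [3.14, -0.001, 1.658]
force: [0.4, -0.2, -1.6]
width: 41.8
gripper_force: 61.0
```

Run:
```python
from h import *
st,im,d=snap('scene','s2.png'); W=cloud('scene',d)
for r in ctrl.trace('scene','mill'):
    P=W[r['pixels']]; P=P[~np.isnan(P[:,0])]; print(round(r['confidence'],2),P.mean(0).round(0),np.percentile(P[:,2],[2,98]).round(0))
im=cv2.imread('pics/s2.png')[130:300,220:460]; cv2.imwrite('pics/s2c.png',cv2.resize(im,None,fx=3,fy=3,interpolation=cv2.INTER_CUBIC))
print(st['force'],st['width'],st['eef_pos'])
```

```text
0.93 [355.  75.  59.] [  4. 106.]
0.73 [405. 272.  61.] [  6. 104.]
0.65 [346. 182.  37.] [ 5. 86.]
0.63 [452. 180.  58.] [ 25. 114.]
[ 0.39662771 -0.15297865 -1.59385258] 41.816904147715725 [439.05381111 169.20697787  86.04761482]
```

View pics/s2c.png

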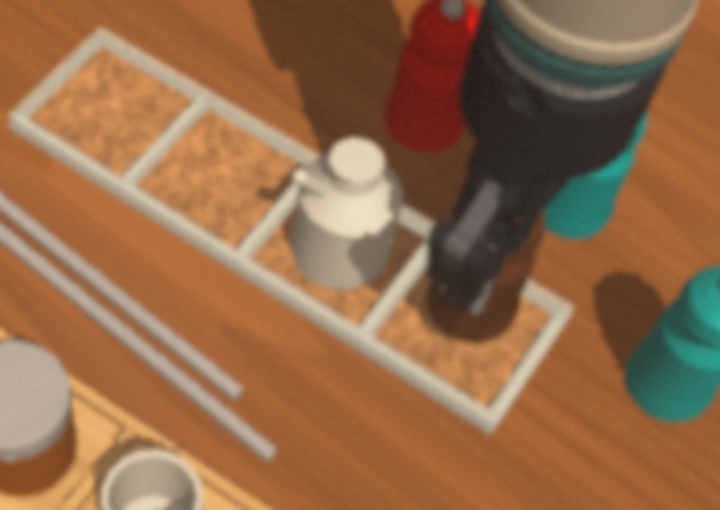

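The mill (crop 480,290) hangs upright in the fingers, and the measured weight is 1.6 N. I carry it over.

Request:
play_rows([
  [1,0,0,-2,0],
  [1,0,0,-5,0],
  [1,0,0,-8,0],
  [1,0,0,-10,0],
  [1,-2,1.4,-10.5,0],
  [1,-5,3.4,-10.5,0],
  [1,-8,5.5,-10.5,0],
  [1,-11,7.5,-10.5,-1],
  [1,-14,9.5,-10.5,-1.4],
  [1,-17,11.6,-10.5,-1.4],
])

```text
clock: 19.45
eef_pos: [569.2, 8.4, 189.9]
tool_rot: [-3.14, -0.0, 1.683]
force: [-0.3, 1.1, -1.4]
width: 42.0
gripper_force: 61.4
```

Request:
play_rows([
  [1,-3,2,0,0],
  [1,-6,4.1,0,0],
  [1,-9,6.1,0,0],
  [1,-11.5,7.8,1,0],
  [1,-12.8,8.7,3,0],
  [1,-12.8,8.7,5,0],
  [1,-12.8,8.7,5,0],
  [1,-12.8,8.7,5,0],
])

```text
clock: 20.25
eef_pos: [669.1, -107.0, 139.9]
tool_rot: [-3.14, -0.001, 1.683]
force: [0.7, 0.4, -1.8]
width: 41.7
gripper_force: 61.4
```

```bash
python3 go.py 666.6 -110.6 73.5 96.4
```

```text
20.25 [ 669.1 -107.   139.9] [-1.799e+02 -1.000e-01  9.640e+01] [ 0.36  0.83 -0.43  1.52  0.41  0.88 -0.1 ] [ 0.7  0.4 -1.8] 41.7
[666.6, -110.6, 73.5, 96.4] [-0.33 -0.28  6.64] 0.0
```

Request:
play_rows([
  [1,-0.3,-0.3,1.5,0],
  [1,-0.3,-0.3,3.2,0],
  [1,-0.3,-0.3,4.8,0],
  [1,-0.3,-0.3,5.7,0],
  [1,-0.3,-0.3,6.1,0],
  [1,-0.3,-0.3,6.3,0],
  [1,-0.3,-0.3,6.4,0],
  [1,-0.3,-0.3,6.5,0],
  [1,-0.3,-0.3,6.5,0],
])

```text
clock: 21.15
eef_pos: [667.3, -111.0, 75.8]
tool_rot: [3.141, 0.0, 1.682]
force: [0.2, 1.5, -1.5]
width: 41.6
gripper_force: 61.5
```

Request:
play_rows([
  [1,0,0,0.1,0],
  [1,0,0,0.1,0],
])

```text
clock: 21.35
eef_pos: [667.1, -111.1, 74.5]
tool_rot: [3.141, 0.0, 1.682]
force: [0.1, -0.1, -1.9]
width: 42.1
gripper_force: 61.5
```

Request:
play_rows([
  [1,0,0,0.05,0],
  [1,0,0,0.1,0],
  [1,0,0,0.1,0],
])

```text
clock: 21.65
eef_pos: [667.2, -111.0, 73.7]
tool_rot: [3.141, 0.0, 1.682]
force: [-0.6, 0.6, 1.2]
width: 41.9
gripper_force: 61.7
```

Request:
play_rows([
  [0.4,0,0,0,0],
  [0,0,0,0,0],
  [0,0,0,0,0],
  [0,0,0,0,0],
  [0,0,0,0,0],
  [0,0,0,-2,0],
  [0,0,0,-5,0],
  [0,0,0,-8,0],
  [0,0,0,-11,0],
  [0,0,0,-11,0],
])

```text
clock: 22.65
eef_pos: [670.0, -110.8, 188.3]
tool_rot: [3.133, 0.002, 1.682]
force: [0.5, -0.0, -0.2]
width: 85.4
gripper_force: 0.0
```

```bash
python3 go.py 450.5 91.5 185 120 450.5 91.5 150 120
```

```text
22.65 [ 670.  -110.8  188.3] [1.795e+02 1.000e-01 9.640e+01] [ 0.37  0.77 -0.46  1.49  0.39  0.96 -0.08] [ 0.5 -0.  -0.2] 85.4
[450.5, 91.5, 185.0, 120.0] [ 22.55 -19.57   0.13] -23.6
[450.5, 91.5, 150.0, 120.0] [ 22.55 -19.6    3.63] -23.6
```

Request:
play_rows([
  [0,22.5,-19.6,0,-23.6],
  [0,22.5,-19.6,0,-23.6],
  [0,22.5,-19.6,0,-23.6],
  [0,22.5,-19.6,0,-23.6],
  [0,22.5,-19.6,0,-23.6],
  [0,22.5,-19.6,0,-23.6],
  [0,22.5,-19.6,0,-23.6],
  [0,22.5,-19.6,2,-23.6],
  [0,22.5,-19.6,3.6,-23.6],
  [0,22.5,-19.6,3.6,-23.6],
])

```text
clock: 23.65
eef_pos: [446.2, 90.2, 145.8]
tool_rot: [-3.138, -0.001, 2.095]
force: [-0.7, 0.1, 0.8]
width: 85.3
gripper_force: 0.0
```

```bash
python3 - <<'E'
from h import *
st,im,d=snap('wrist','w6.png'); W=cloud('wrist',d,st)
for r in ctrl.trace('wrist','cruet')[:1]:
    A=W[r['pixels']]
    for lo,hi in [(30,66),(66,80),(88,100)]:
        P=A[(A[:,2]>lo)&(A[:,2]<hi)]
        if len(P)>5: print(lo,round(r['confidence'],2),P.mean(0).round(1),P.min(0).round(0),P.max(0).round(0))
E
python3 go.py 450.5 91.5 53 120
```

```text
30 0.87 [439.7 107.9  53.7] [424.  65.  30.] [477. 118.  66.]
66 0.87 [445.5  99.   71.7] [425.  65.  66.] [476. 117.  80.]
88 0.87 [453.   89.9  92.6] [437.  73.  88.] [480. 105.  96.]
23.75 [447.3  90.7 147.3] [-180.   -0.  120.] [ 0.09  0.58 -0.5   2.14  0.53  0.55 -0.29] [-0.5  0.3 -0.4] 85.3
[450.5, 91.5, 53.0, 120.0] [-0.09  0.32  9.43] -0.0
```

View pics/w6.png

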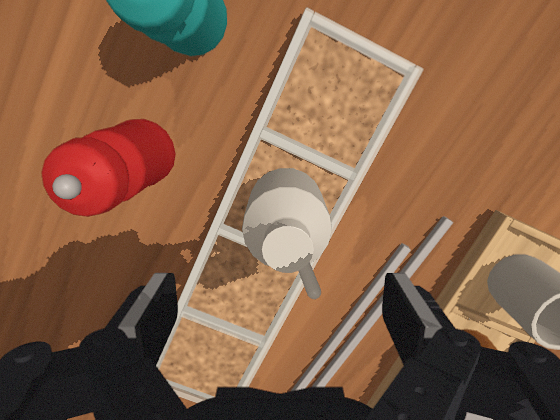

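The cruet (287,210) lies between the jaws, and its spout (312,285) now points away from them. I descend and grip.

Request:
play_rows([
  [0,-0.1,0.3,3,0],
  [0,-0.1,0.3,6,0],
  [0,-0.1,0.3,8.5,0],
  [0,-0.1,0.3,9.3,0],
  [0,-0.1,0.3,9.3,0],
  [1,-0.1,0.3,9.3,0],
  [1,-0.1,0.3,9.3,0],
  [1,-0.1,0.3,9.3,0],
  [1,-0.1,0.3,9.3,0],
  [1,-0.1,0.3,9.3,0],
])

```text
clock: 24.75
eef_pos: [450.9, 91.3, 55.9]
tool_rot: [3.14, 0.001, 2.094]
force: [-1.6, 0.1, 9.0]
width: 52.5
gripper_force: 61.8
```

Request:
play_rows([
  [1,0,0,0,0],
  [1,0,0,0,0],
])

```text
clock: 24.95
eef_pos: [450.9, 91.4, 55.9]
tool_rot: [3.14, 0.001, 2.094]
force: [-0.8, -0.6, 8.5]
width: 52.5
gripper_force: 61.8
```

```bash
python3 go.py 657.7 -31.1 190 96.4
```

```text
24.95 [450.9  91.4  55.9] [1.799e+02 1.000e-01 1.200e+02] [-0.06  0.74 -0.3   2.18  0.71  0.31 -0.45] [-0.8 -0.6  8.5] 52.5
[657.7, -31.1, 190.0, 96.4] [-20.95  11.83 -13.36] 23.6
```

Request:
play_rows([
  [1,0,0,-1,0],
  [1,0,0,-3,0],
  [1,0,0,-6,0],
  [1,0,0,-9,0],
  [1,0,0,-12,2],
  [1,-2,1.2,-13.3,5],
  [1,-5,2.8,-13.3,9],
  [1,-8,4.5,-13.3,13],
  [1,-11,6.2,-13.3,17],
  [1,-14,7.9,-13.3,20],
])

```text
clock: 25.95
eef_pos: [589.3, 8.5, 188.4]
tool_rot: [-3.142, -0.0, 1.743]
force: [1.0, -0.2, -3.0]
width: 52.1
gripper_force: 63.6
```

```bash
python3 go.py 657.7 -31.1 190 96.4 657.7 -31.1 130 96.4
```

```text
25.95 [589.3   8.5 188.4] [-180.    -0.    99.8] [ 0.24  0.66 -0.48  1.75  0.4   0.83 -0.26] [ 1.  -0.2 -3. ] 52.1
[657.7, -31.1, 190.0, 96.4] [-5.07  6.07 -0.16] 3.4
[657.7, -31.1, 130.0, 96.4] [-5.08  6.07  5.84] 3.4
```

Request:
play_rows([
  [1,-2,2.4,0,1],
  [1,-4,4.8,0,2],
  [1,-5.1,6.1,0,3.4],
  [1,-5.1,6.1,2,3.4],
  [1,-5.1,6.1,4,3.4],
  [1,-5.1,6.1,5.8,3.4],
  [1,-5.1,6.1,7.5,3.4],
  [1,-5.1,6.1,8,3.4],
  [1,-5.1,6.1,8,3.4],
  [1,-5.1,6.1,8,3.4],
])

```text
clock: 26.95
eef_pos: [658.2, -29.9, 108.2]
tool_rot: [3.14, -0.0, 1.686]
force: [0.8, -0.3, -2.6]
width: 52.2
gripper_force: 63.7
```

```bash
python3 go.py 657.7 -31.1 57.9 96.4
```

```text
26.95 [658.2 -29.9 108.2] [179.9  -0.   96.6] [ 0.24  0.85 -0.42  1.6   0.44  0.79 -0.25] [ 0.8 -0.3 -2.6] 52.2
[657.7, -31.1, 57.9, 96.4] [-0.12 -0.07  5.03] 0.2
```

Request:
play_rows([
  [1,-0.1,-0.05,1.5,0],
  [1,-0.1,-0.05,3,0],
  [1,-0.1,-0.05,4,0],
  [1,-0.1,-0.05,4.5,0],
  [1,-0.1,-0.05,4.7,0],
  [1,-0.1,-0.05,4.8,0],
  [1,-0.1,-0.05,4.9,0],
  [1,-0.1,-0.05,4.9,0],
  [1,-0.1,-0.05,4.9,0],
])

```text
clock: 27.85
eef_pos: [657.5, -31.0, 58.8]
tool_rot: [3.141, 0.0, 1.686]
force: [1.1, -0.3, -2.8]
width: 52.1
gripper_force: 63.7
```

Request:
play_rows([
  [1,0,0,0.05,0],
  [1,0,0,0.1,0],
  [1,0,0,0.1,0],
])

```text
clock: 28.15
eef_pos: [657.5, -31.0, 58.0]
tool_rot: [3.141, 0.0, 1.686]
force: [-1.2, -0.4, 3.3]
width: 52.1
gripper_force: 64.2
```

The cruet has touched down; I release and back off.

Request:
play_rows([
  [0.4,0,0,0,0],
  [0,0,0,0,0],
  [0,0,0,0,0],
  [0,0,0,0,0],
  [0,0,0,0,0],
  [0,0,0,-2,0],
  [0,0,0,-5,0],
  [0,0,0,-9,0],
  [0,0,0,-13,0],
  [0,0,0,-17,0],
])

```text
clock: 29.15
eef_pos: [657.0, -31.0, 228.8]
tool_rot: [-3.141, -0.0, 1.686]
force: [0.3, 0.4, -0.1]
width: 85.7
gripper_force: 0.0
```

Request:
play_rows([
  [0,0,-5,-5,0],
  [0,0,-10,-8,0],
  [0,0,-15,-8,0],
  [0,0,-15,-8,0],
  [0,0,-15,-8,0],
])

```text
clock: 29.65
eef_pos: [505.3, -49.1, 308.6]
tool_rot: [-3.141, 0.002, 1.685]
force: [1.1, -0.1, 0.1]
width: 85.6
gripper_force: 0.0
```

Run:
```python
from h import *
t=np.radians(6.5);X=np.array([np.cos(t),np.sin(t)]);Y=np.array([-np.sin(t),np.cos(t)])
for c in ['wrist','scene']:
    st,im,d=snap(c,'end_%s.png'%c); W=cloud(c,d,st)
    for n,lo in [('mill',102),('cruet',90),('jar',68),('cup',60)]:
        for r in ctrl.trace(c,n):
            P=W[r['pixels']];P=P[P[:,2]>lo]
            if len(P)>5 and P[:,0].mean()>580:
                q=(P.min(0)/2+P.max(0)/2)[:2]-[653.2,8.7]; print(c,n,round(r['confidence'],2),(q@X).round(1),(q@Y).round(1),np.percentile(P[:,2],95).round(1))
print(st['eef_pos'],st['force'],st['width'])
```

```text
wrist mill 0.75 -1.2 -120.9 115.3
wrist cruet 0.58 2.6 -47.0 96.0
wrist jar 0.85 0.5 39.8 75.8
wrist cup 0.77 -0.9 106.9 67.4
scene mill 0.97 0.1 -120.3 115.3
scene cruet 0.92 3.6 -45.1 96.3
scene jar 0.84 0.7 40.6 76.2
scene cup 0.89 0.7 121.1 68.2
[509.30127621 -47.983437   306.99377516] [ 0.93038829  0.23459864 -0.26100784] 85.25285106154207
```

View pics/end_scene.png

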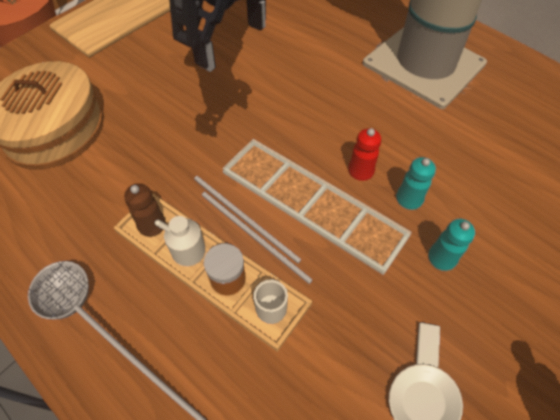

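View pics/end_wrist.png

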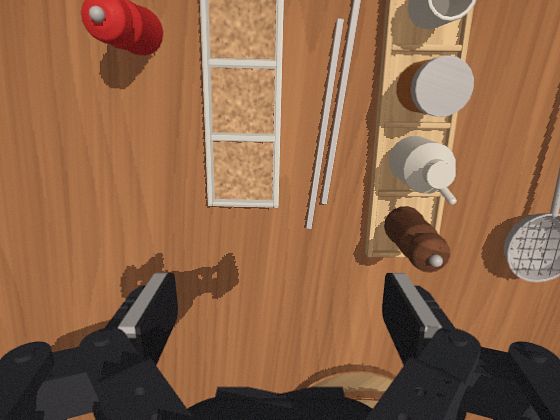

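All four pots stand upright in the rack. In the scene picture they are the mill (146,208), cruet (185,240), jar (226,270) and cup (270,300). Every one is within a few mm of its bay centre; the cruet's reading is shifted by its spout, and the wrist camera's cup reading is clipped at the picture's edge.

```bash
python3 -c "
from cell import ctrl
print(ctrl.finish_job())"
```

```text
the job is handed in; nothing more can be done
None
```

The job is handed in: all four pots stand upright and released in the rack in reverse order (left to right cup, jar, cruet, mill), within a few mm of their bay centres in the last pictures, after about 30 s of the 96 s; no verdict was returned.

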